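# Open the push-to-open crampon spares cupboard

## Task

Open the crampon spares cupboard, the one with the yellow door. It has no handle: press the door near its free edge until the push catch lets go and take the hand away so that it springs ajar by itself, then, with the fingertips behind its free edge, push it wide open, about square to the cupboard. Only press and push, do not pinch the door; keep the blue door shut and leave the things on the bench where they are.

Things in the scene. Friction and masses are not known exactly. Their poses are not given: they have to be found in the camera images.
- yellow_cupboard: The yellow-door cupboard: white sheet steel box, 170 wide x 170 deep x 160 mm high, fixed on a steel plinth 45 mm high, 10 mm beside an equal one with a blue door (either may be the left one). Origin at the centre of its underside. Axes: x level from the door into the cupboard, y to its left as seen from in front (the robot's side), z up. Its open front is at x = -85 mm.
- yellow_hinge (a point): Hinge line of the yellow door (fixed; cupboard's axes), 126 mm above the cupboard's underside, 13 mm in front of its front rim. The door hangs on its left edge: shut, it runs 166 mm from here along -y to its free edge. It is 14 mm thick, half on either side of the hinge line; its upper edge is 30 mm above this point, its lower edge 122 mm below; the cupboard's top is 34 mm above.
- yellow_door (a joint): Opening angle of the yellow door, rad: 0 shut, grows as the free edge swings out of the cupboard (to -x), stop at 1.8. Shut, a push catch holds it, so pulling does not open it. Released and let go, a spring plunger pushes it in about 1 s to about 0.35 rad, the free edge then some 55 mm out. From there it turns with light friction, stays where left, and does not latch again if pushed back.
- yellow_front: Outer sheet of the yellow door; moves with it. Origin: press point on the outer surface, 140 mm from the hinge line, 26 mm from the free edge, 30 mm below the upper edge. Axes as the cupboard's when shut (x inwards, y towards the hinge, z up), turning with the door. Pressed here with 4 to 5 N it yields; the catch is released after 3 mm, the firm stop is at 5 mm. Then back off 100 mm.
- yellow_back: White inner sheet of the yellow door; moves with it. Origin on the inner surface right behind the press point, 14 mm from it; same axes, x pointing off the inner surface. At 30 to 70 mm below the door's upper edge nothing else is behind the door near its free edge (catch and plunger sit near the cupboard's floor).
- blue_door (a joint): Opening angle of the blue door, rad: 0 shut. Same cupboard, size, hinge side and push catch as the yellow one.
- tin: Round tin with a twist cap, 65 mm across, 36 mm high, standing on the bench; origin at the centre of its underside. Doors pass above it (their lower edges are 49 mm above the bench).
- carabiner: Black locking carabiner, 120 x 60 mm, 15 mm thick, lying on the bench; origin near its middle at bench height.
- balling_plate: Yellow aluminium crampon anti-balling plate, 102 x 70 mm, 13 mm high, lying on the bench; origin near its middle, underside.
- helmet_clip: Blue plastic helmet clip, 36 x 22 mm, 15 mm high, lying on the bench beside the plinth; origin at the centre of its underside.

How it is judged:
By the outcome, as a careful person would: the job done as asked, in the order asked, and still so for the second after the job is handed in, with the robot touching nothing.
It also fails if it takes over 45 s, if anything falls off the work surface, if the arm or the gripper's body presses on something with over 40 N, if the wrist force passes 120 N, or if a joint passes its speed limit or range.

## Robot

A 6-joint arm with a two-finger parallel gripper is mounted at the origin on the work surface. World frame = base frame: x ahead of the robot, y to its left, z up, the work surface at z = 0. Lengths are in m, angles in degrees, forces in N, time in s.
With the tool pointing down it reaches from about 0.325 to 0.775 m from the base axis. Payload 5.5 kg.
Tool frame: the origin (TCP) lies at the very end of the fingers, on their centre line; the grasp point (between the pads) lies 19 mm behind it; z points along the fingers, y is the direction in which the jaws open and shut (so a half turn about z gives the same grasp; the last joint's range is limited). The gripper opens to 85 mm and grips with 20 to 120 N. Pads are 22 mm wide; open, the fingers measure 114 mm over their backs; the gripper's body (76 mm by 85 mm) begins 54 mm behind the grasp point. The pads swing forward as they close: fully open they stand 13 mm farther back than shut.
Start: joints at [-79.108, 5.22, 70.514, -0, 104.267, -3.249], TCP at [0.147, -0.582, 0.231] pointing down, gripper open.
Joint ranges: [-164.24, 164.24], [-49.07, 125.15], [9.68, 141.18], [-86.29, 266.29], [3.28, 154.24], [-151.56, 151.56]. Speed limits (degrees/s): [147.25, 147.25, 172.46, 180, 180, 180].

## Interface

Orientations are given as a 3x3 rotation matrix whose columns are the frame's x, y, z axes.
In Python, from station import sense, camera, get_calibration, job_done gives the robot as it stands.
- The arm moves only by the tool move_arm, never from a script. Its argument "deltas" is a list of rows, each an object of numbers: "wx", "wy", "wz": the turn, a rotation vector about the tool's x, y, z in degrees; "tx", "ty", "tz": the shift along the tool's x, y, z in m; "grip": the closure in counts, from 0 (fully open) to 255 (shut). A call has 1 to 12 rows; each row is the pose to reach, as a shift and turn from the pose measured when the call began, along the tool's axes at that moment; what a row does not reach only later rows make up. A row lasts 1/8 s, in which the tool goes at most 62.5 mm and 10.7 degrees, less where a joint would pass 70% of its speed; a pose out of reach is approached as far as the arm can. A call with a gripper value outside its range is refused whole. The fingers move at their own pace and stop on an object; the grip force is fixed at half the most. Time passes only in rows, so rows that repeat a pose let the fingers close. It gives the time, the measured TCP pose, the force and the opening at its end, in the units of the state.
- sense(): the state, without advancing time (a new reading comes with each control period).
- camera(name): name is "side" or "top" or "wrist"; returns the picture (400x640x3 uint8, red, green, blue); there is no depth.
- get_calibration(name): a dict with "mtx" (3x3 intrinsics, pixels), "extrinsics" (4x4, takes a point from camera to world coordinates); the wrist camera has in their place "mount" (4x4, takes a point from camera to tool coordinates, whose origin is the TCP and whose axes are the flange's). Camera axes: x right, y up, looking along -z (the intrinsics and any distortion apply to the point x, -y, -z); pixel columns grow to the right and rows downward; lengths in m; the calibration is good to about 2 mm. The wrist camera is an equidistant fisheye: a pixel r from the principal point sees the ray r / f radians off the axis. A picture is of the moment at which its call begins: read the wrist's pose just before it. get_calibration takes no time and is no camera call.
- job_done(): hands the job in, once; it reports no verdict.
The state is a dict: "time_s": time; "q": joint angles; "joint_velocities": joint speeds; "joint_efforts": joint torques, N m; "eef_pos": TCP position; "tcp_rot": TCP orientation; "ft_force": force on the tool from outside, world axes, zero at the start; "moment": the same for the moment, N m; "gripper_width": finger opening in m.
Only numpy, scipy, OpenCV 4.12 (cv2) and the standard library are available. Lean on these libraries where they do the work, as an engineer would, in place of code of your own. Each camera call takes 0.05 s, during which the arm holds its last target.

## Working session

There is one attempt and no reset: what is moved stays moved. The work goes in short steps, Python scripts to look and compute and a tool call to move; the robot and the scene stay as the last step left them, time stands still between calls to the robot, and variables do not carry over. Pictures are saved under pics/ and viewed, and the job is handed in when it is done.

Besides the shell and the picture viewer there is one more tool, called after ">>>" by a JSON object that holds its "method" and its "body". move_arm: Moves the arm, as the interface text tells. Its arguments: {"type":"object","properties":{"deltas":{"type":"array","items":{"type":"object","properties":{"wx":{"type":"number"},"wy":{"type":"number"},"wz":{"type":"number"},"tx":{"type":"number"},"ty":{"type":"number"},"tz":{"type":"number"},"grip":{"type":"number"}}}}},"required":["deltas"]}

```bash
ls; mkdir -p pics; python3 - <<'E'
from station import *
import cv2
s=sense();print(s)
for n in("side","top","wrist"):
    im=camera(n);cv2.imwrite(f"pics/a_{n}.png",im[:,:,::-1]);c=get_calibration(n)
    print(n,{k:(v.round(4).tolist() if hasattr(v,'round') else v) for k,v in c.items()})
E
```

```text
pics
{'time_s': 0.0, 'q': array([-7.91054794e+01,  5.26250791e+00,  7.05831419e+01, -5.27413052e-04,
        1.04265856e+02, -3.24911153e+00]), 'joint_velocities': array([ 0.0479432 , -0.08347199,  0.03323638, -0.02698685,  0.01935124,
        0.10499492]), 'joint_efforts': array([-1.53208966e-03, -4.58733737e+01, -4.18018913e+01,  4.22722081e-06,
        1.15879750e-02, -2.00827621e-06]), 'eef_pos': array([ 0.1465491, -0.5815342,  0.2301447]), 'tcp_rot': array([[ 9.69686787e-01,  2.44350965e-01, -3.76584002e-04],
       [ 2.44351234e-01, -9.69684912e-01,  1.90937877e-03],
       [ 1.01390720e-04, -1.94351813e-03, -9.99998106e-01]]), 'ft_force': array([ 0.17029886,  0.55440321, -0.03181001]), 'moment': array([ 0.02582224, -0.00723981,  0.02047847]), 'gripper_width': 0.08522293666711703}
side {'mtx': [[414.57, 0.0, 320.9334], [0.0, 414.57, 195.8967], [0.0, 0.0, 1.0]], 'extrinsics': [[-0.9894, 0.0748, -0.1247, 0.4703], [-0.1453, -0.5329, 0.8336, 0.894], [-0.0041, 0.8429, 0.5381, 0.6815], [0.0, 0.0, 0.0, 1.0]]}
top {'mtx': [[409.2085, 0.0, 317.4902], [0.0, 409.2085, 197.2545], [0.0, 0.0, 1.0]], 'extrinsics': [[0.0246, 0.9913, -0.1295, 0.4414], [-0.9997, 0.0253, 0.0037, 0.073], [0.0069, 0.1294, 0.9916, 1.2135], [0.0, 0.0, 0.0, 1.0]]}
wrist {'mtx': [[309.7069, 0.0, 320.6364], [0.0, 309.7069, 193.3931], [0.0, 0.0, 1.0]], 'mount': [[0.0006, 0.9485, 0.3169, 0.081], [1.0, -0.0004, -0.0005, 0.0004], [-0.0004, 0.3169, -0.9485, -0.143], [0.0, 0.0, 0.0, 1.0]]}
```

View pics/a_side.png

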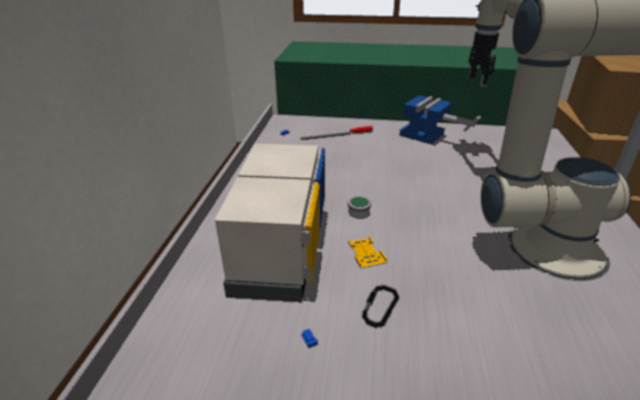

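View pics/a_top.png

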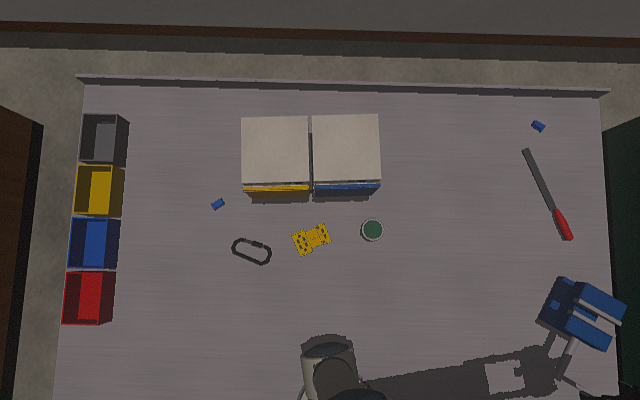

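View pics/a_wrist.png

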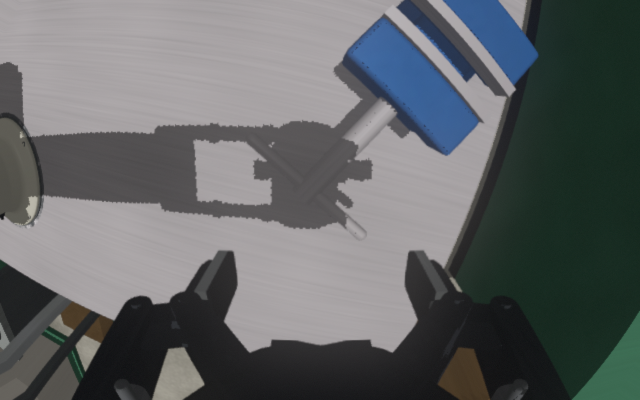

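The top view shows the yellow-door cupboard on the left (+y side), with its front along row ~188, columns 243–310. The blue one is at columns 312–381. I'll zoom in to get its pose.

```bash
python3 - <<'E'
import cv2
im=cv2.imread("pics/a_top.png")[105:265,205:395]
cv2.imwrite("pics/z_top.png",cv2.resize(im,None,fx=4,fy=3.75,interpolation=cv2.INTER_CUBIC) if 0 else cv2.resize(im[:150],None,fx=4,fy=4,interpolation=cv2.INTER_CUBIC))
im=cv2.imread("pics/a_side.png")[135:300,215:405]
cv2.imwrite("pics/z_side.png",cv2.resize(im[:150],None,fx=4,fy=4,interpolation=cv2.INTER_CUBIC))
E
```

```text
(no output)
```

View pics/z_top.png

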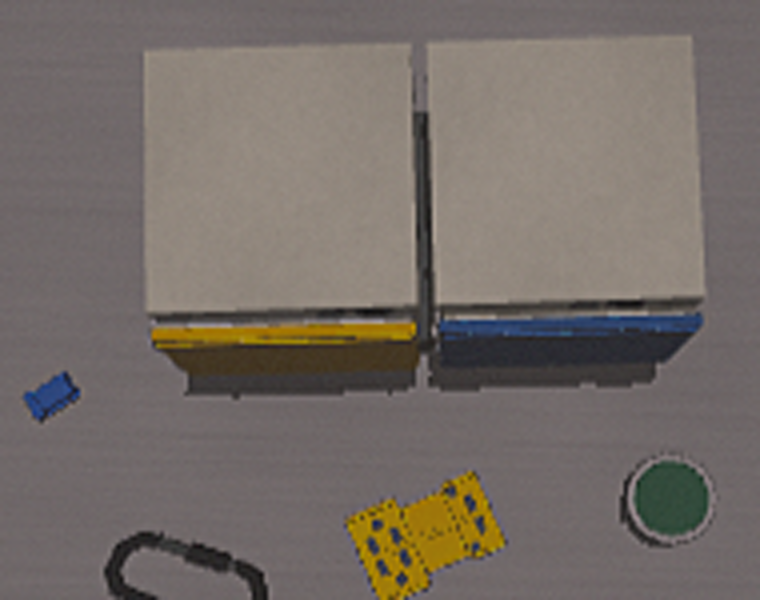

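View pics/z_side.png

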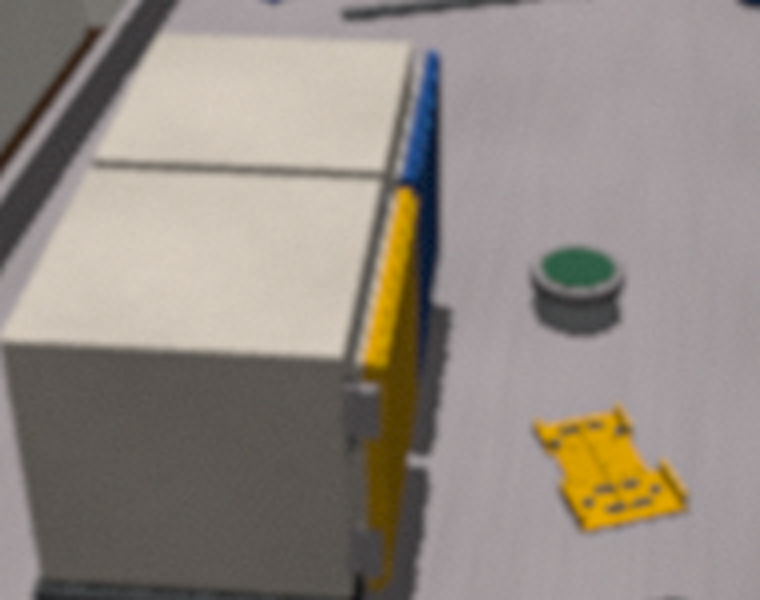

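```bash
cat > h.py <<'E'
import numpy as np,cv2
from station import get_calibration
from scipy.optimize import least_squares
def proj(n,P):
    c=get_calibration(n);T=np.linalg.inv(np.array(c['extrinsics']));K=np.array(c['mtx'])
    p=np.atleast_2d(P)@T[:3,:3].T+T[:3,3];p=p*[1,-1,-1];q=p@K.T;return q[:,:2]/q[:,2:]
def ray(n,uv,z):
    c=get_calibration(n);E=np.array(c['extrinsics']);K=np.array(c['mtx'])
    d=np.linalg.inv(K)@[uv[0],uv[1],1];d=E[:3,:3]@(d*[1,-1,-1]);o=E[:3,3];return o+d*(z-o[2])/d[2]
E
python3 - <<'E'
from h import *
f=lambda a,o:(np.array(a)+.5)/4-.5+o
T=f([(144,51),(411,43),(417,305),(147,313)],[205,105])
B=f([(427,42),(692,36),(705,297),(437,306)],[205,105])
S=f([(5,343),(345,358),(385,175),(93,165)],[215,135])
h=.085
ct=np.array([(h,h),(h,-h),(-h,-h),(-h,h)]);cs=np.array([(h,h),(-h,h),(-h,-h),(h,-h)])
def W(p,c,dy=0):
    R=np.array([[np.cos(p[2]),-np.sin(p[2])],[np.sin(p[2]),np.cos(p[2])]])
    return np.c_[(c+[0,dy])@R.T+p[:2],np.full(4,.205)]
r=lambda p:np.r_[(proj('top',W(p,ct))-T).ravel(),(proj('top',W(p,ct,-.18))-B).ravel(),(proj('side',W(p,cs))-S).ravel()]
s=least_squares(r,[.7,.1,0]);print(s.x,np.degrees(s.x[2]),s.fun.round(1))
for sel,n in(((0,16),'top'),((16,24),'side')):
    q=least_squares(lambda p:r(p)[sel[0]:sel[1]],[.7,.1,0]);print(n,q.x)
p=s.x
R=np.array([[np.cos(p[2]),-np.sin(p[2])],[np.sin(p[2]),np.cos(p[2])]])
for nm,l in dict(hinge=(-.098,.083),free=(-.098,-.083),press=(-.105,-.057)).items():print(nm,R@l+p[:2])
for nm,uv,z in(('tin',(372,230),.036),('plate',(311,240),.01),('carab',(252,251),.01),('clip',(218,204),.01)):print(nm,ray('top',uv,z)) 
E
```

```text
[0.69334283 0.18028285 0.05645237] 3.234482613613737 [ 0.  -0.1  0.   0.   0.5  0.2 -0.2  0.3 -0.1  0.1  0.2 -0.3  0.4  0.
 -0.5 -0.2 -0.5 -0.8  0.4 -0.3  0.   1.2 -0.2  0.7]
top [0.69345704 0.18039405 0.05562419]
side [0.69339071 0.1798709  0.05849833]
hinge [0.59081588 0.25762124]
free [0.600182   0.09188568]
press [0.59172617 0.1174493 ]
tin [ 0.5042159  -0.09031498  0.036     ]
plate [0.47193762 0.08444735 0.01      ]
carab [0.43580781 0.25538468 0.01      ]
clip [0.57090843 0.36194047 0.01      ]
```

```bash
cat >> h.py <<'E'
from station import sense
from scipy.spatial.transform import Rotation as Ro
YAW=np.radians(3.23); C0=np.array([.69334,.18028,.045]); H=np.array([.59082,.25762,.171])
N=np.array([np.cos(YAW),np.sin(YAW),0]);L=np.array([-np.sin(YAW),np.cos(YAW),0])
PRESS=np.array([.59173,.11745,.171])
def Rt(yaw,tilt):  # tool down, x at yaw deg, tips leaning toward tool x by tilt
    R=Ro.from_euler('z',yaw,degrees=True).as_matrix()@np.diag([1,-1,-1])
    return R@Ro.from_euler('y',tilt,degrees=True).as_matrix()
def delta(p,R):
    s=sense();R0=s['tcp_rot'];t=R0.T@(np.array(p)-s['eef_pos']);w=Ro.from_matrix(R0.T@R).as_rotvec(degrees=True)
    return t.round(4),w.round(1)
def st():
    s=sense();print(round(s['time_s'],2),s['eef_pos'].round(4),s['ft_force'].round(2),s['gripper_width'].round(3),s['q'].round(0))
E
python3 - <<'E'
from h import *
R=Rt(3.23,30)
print(delta([.147,-.58,.33],Rt(3.23,15)))
print(delta([.44,-.02,.30],R))
print(delta(PRESS-.07*N+[0,0,-.005],R))
E
```

```text
(array([ 0.0009, -0.0016, -0.0996]), array([-1.5, 15. , 10.8]))
(array([ 0.4218, -0.473 , -0.0688]), array([-2.9, 29.9, 10.6]))
(array([ 0.5337, -0.5823,  0.0653]), array([-2.9, 29.9, 10.6]))
```

>>> {"method": "move_arm", "body": {"deltas": [{"tz":-0.05,"grip":255},{"tx":0.02,"ty":-0.02,"tz":-0.09,"wz":5,"grip":255},{"tx":0.42,"ty":-0.47,"tz":-0.07,"wx":-2.9,"wy":29.9,"wz":10.6,"grip":255},{"tx":0.42,"ty":-0.47,"tz":-0.07,"wx":-2.9,"wy":29.9,"wz":10.6,"grip":255},{"tx":0.42,"ty":-0.47,"tz":-0.07,"wx":-2.9,"wy":29.9,"wz":10.6,"grip":255},{"tx":0.42,"ty":-0.47,"tz":-0.07,"wx":-2.9,"wy":29.9,"wz":10.6,"grip":255},{"tx":0.42,"ty":-0.47,"tz":-0.07,"wx":-2.9,"wy":29.9,"wz":10.6,"grip":255},{"tx":0.42,"ty":-0.47,"tz":-0.07,"wx":-2.9,"wy":29.9,"wz":10.6,"grip":255},{"tx":0.42,"ty":-0.47,"tz":-0.07,"wx":-2.9,"wy":29.9,"wz":10.6,"grip":255},{"tx":0.42,"ty":-0.47,"tz":-0.07,"wx":-2.9,"wy":29.9,"wz":10.6,"grip":255},{"tx":0.42,"ty":-0.47,"tz":-0.07,"wx":-2.9,"wy":29.9,"wz":10.6,"grip":255},{"tx":0.42,"ty":-0.47,"tz":-0.07,"wx":-2.9,"wy":29.9,"wz":10.6,"grip":255}]}}

```text
$.deltas[0]: bad value
```

```bash
python3 - <<'E'
from h import *
R=Rt(3.23,30);st()
print(delta(PRESS-.06*N+[0,0,-.005],R))
E
```

```text
Traceback (most recent call last):
  File "h.py", line 22, in st
    s=sense();print(round(s['time_s'],2),s['eef_pos'].round(4),s['ft_force'].round(2),s['gripper_width'].round(3),s['q'].round(0))
                                                                                      ^^^^^^^^^^^^^^^^^^^^^^^^
AttributeError: 'float' object has no attribute 'round'
```

Each row probably needs all seven keys.

>>> {"method": "move_arm", "body": {"deltas": [{"tx":0,"ty":0,"tz":-0.05,"wx":0,"wy":0,"wz":0,"grip":255},{"tx":0.02,"ty":-0.02,"tz":-0.09,"wx":0,"wy":0,"wz":5,"grip":255},{"tx":0.42,"ty":-0.47,"tz":-0.07,"wx":-2.9,"wy":29.9,"wz":10.6,"grip":255},{"tx":0.42,"ty":-0.47,"tz":-0.07,"wx":-2.9,"wy":29.9,"wz":10.6,"grip":255},{"tx":0.42,"ty":-0.47,"tz":-0.07,"wx":-2.9,"wy":29.9,"wz":10.6,"grip":255},{"tx":0.42,"ty":-0.47,"tz":-0.07,"wx":-2.9,"wy":29.9,"wz":10.6,"grip":255},{"tx":0.42,"ty":-0.47,"tz":-0.07,"wx":-2.9,"wy":29.9,"wz":10.6,"grip":255},{"tx":0.42,"ty":-0.47,"tz":-0.07,"wx":-2.9,"wy":29.9,"wz":10.6,"grip":255},{"tx":0.42,"ty":-0.47,"tz":-0.07,"wx":-2.9,"wy":29.9,"wz":10.6,"grip":255},{"tx":0.42,"ty":-0.47,"tz":-0.07,"wx":-2.9,"wy":29.9,"wz":10.6,"grip":255},{"tx":0.42,"ty":-0.47,"tz":-0.07,"wx":-2.9,"wy":29.9,"wz":10.6,"grip":255},{"tx":0.42,"ty":-0.47,"tz":-0.07,"wx":-2.9,"wy":29.9,"wz":10.6,"grip":255}]}}

```text
time_s: 1.65
eef_pos: [0.4393, -0.0211, 0.3012]
tcp_rot: [[0.864, 0.059, 0.5], [0.051, -0.998, 0.029], [0.501, -0.0, -0.866]]
ft_force: [0.8, -0.3, 0.1]
gripper_width: 0.0003
```

```bash
sed -i "s/s\['gripper_width'\].round(3)/round(s['gripper_width'],4)/" h.py; python3 - <<'E'
from h import *
R=Rt(3.23,30);st()
print(delta(PRESS-.06*N+[0,0,-.005],R))
E
```

```text
1.65 [ 0.4393 -0.0211  0.3012] [ 0.81 -0.26  0.09] 0.0003 [-14. -46. 108.   9.  90.  75.]
(array([ 0.0191, -0.1295,  0.1672]), array([-0.1, -0.1,  0.1]))
```

>>> {"method": "move_arm", "body": {"deltas": [{"tx":0.012,"ty":-0.06,"tz":0.03,"wx":0,"wy":0,"wz":0,"grip":255},{"tx":0.019,"ty":-0.1,"tz":0.07,"wx":0,"wy":0,"wz":0,"grip":255},{"tx":0.019,"ty":-0.13,"tz":0.11,"wx":0,"wy":0,"wz":0,"grip":255},{"tx":0.019,"ty":-0.13,"tz":0.15,"wx":0,"wy":0,"wz":0,"grip":255},{"tx":0.019,"ty":-0.1295,"tz":0.167,"wx":0,"wy":0,"wz":0,"grip":255},{"tx":0.019,"ty":-0.1295,"tz":0.167,"wx":0,"wy":0,"wz":0,"grip":255}]}}

```text
time_s: 2.4
eef_pos: [0.5313, 0.1135, 0.165]
tcp_rot: [[0.865, 0.058, 0.498], [0.05, -0.998, 0.029], [0.499, 0.0, -0.867]]
ft_force: [0.1, -0.4, 0.4]
gripper_width: -0.0004
```

```bash
python3 - <<'E'
from h import *
from station import camera
R=Rt(3.23,30);st()
for d in (.014,.010,.006,.003):print(d,delta(PRESS-d*N+[0,0,-.005],R))
im=camera('wrist')[:,:,::-1];im2=camera('side')[140:300,215:405,::-1]
cv2.imwrite('pics/b_w.png',im);cv2.imwrite('pics/b_s.png',cv2.resize(im2[:150],None,fx=4,fy=4))
E
```

```text
2.4 [0.5313 0.1135 0.165 ] [ 0.1  -0.37  0.44] -0.0004 [ 11. -31. 113.  -4.  69.  98.]
0.014 (array([ 0.0409, -0.0005,  0.0223]), array([-0. ,  0.1,  0.1]))
0.01 (array([ 0.0443, -0.0005,  0.0243]), array([-0. ,  0.1,  0.1]))
0.006 (array([ 0.0478, -0.0005,  0.0263]), array([-0. ,  0.1,  0.1]))
0.003 (array([ 0.0504, -0.0005,  0.0278]), array([-0. ,  0.1,  0.1]))
```

View pics/b_w.png

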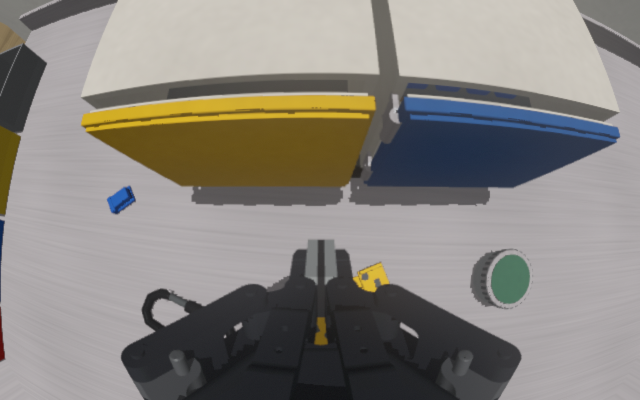

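View pics/b_s.png

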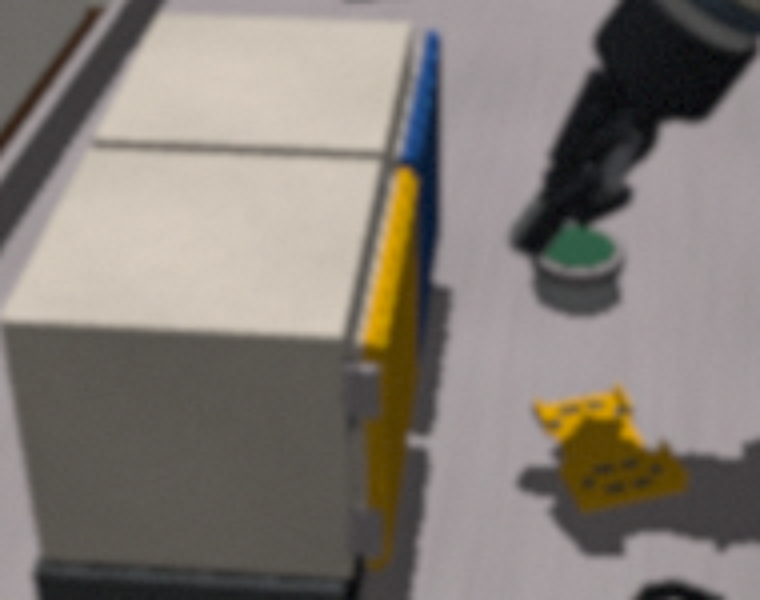

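The wrist view shows the closed fingers (column 320, row 240) facing the yellow door near its free edge (column 372), well clear of the blue door. I'll approach slowly now.

>>> {"method": "move_arm", "body": {"deltas": [{"tx":0.02,"ty":0,"tz":0.011,"wx":0,"wy":0,"wz":0,"grip":255},{"tx":0.035,"ty":0,"tz":0.019,"wx":0,"wy":0,"wz":0,"grip":255},{"tx":0.041,"ty":0,"tz":0.022,"wx":0,"wy":0,"wz":0,"grip":255},{"tx":0.043,"ty":0,"tz":0.0233,"wx":0,"wy":0,"wz":0,"grip":255},{"tx":0.0445,"ty":0,"tz":0.0243,"wx":0,"wy":0,"wz":0,"grip":255},{"tx":0.0445,"ty":0,"tz":0.0243,"wx":0,"wy":0,"wz":0,"grip":255}]}}

```text
time_s: 3.25
eef_pos: [0.5824, 0.1164, 0.1697]
tcp_rot: [[0.863, 0.057, 0.502], [0.049, -0.998, 0.029], [0.503, -0.0, -0.864]]
ft_force: [-0.4, 0.5, -0.4]
gripper_width: 0.0001
```

```bash
python3 - <<'E'
from h import *
R=Rt(3.23,30);st();s=sense()
print((s['eef_pos']-PRESS)@N,s['ft_force']@N)
E
```

```text
3.25 [0.5824 0.1164 0.1697] [-0.44  0.55 -0.42] 0.0001 [ 10. -22. 106.  -4.  66.  97.]
-0.009365406248001222 -0.4057707481412943
```

>>> {"method": "move_arm", "body": {"deltas": [{"tx":0.0005,"ty":0,"tz":0.002,"wx":0,"wy":0,"wz":0,"grip":255},{"tx":0.0012,"ty":0,"tz":0.003,"wx":0,"wy":0,"wz":0,"grip":255},{"tx":0.0017,"ty":0,"tz":0.0035,"wx":0,"wy":0,"wz":0,"grip":255}]}}

```text
time_s: 3.62
eef_pos: [0.5856, 0.1166, 0.1673]
tcp_rot: [[0.863, 0.057, 0.502], [0.049, -0.998, 0.029], [0.503, -0.0, -0.865]]
ft_force: [-1.4, -0.2, 0.9]
gripper_width: 0.0
```

```bash
python3 - <<'E'
from h import *
R=Rt(3.23,30);st();s=sense()
print((s['eef_pos']-PRESS)@N,s['ft_force']@N)
E
```

```text
3.62 [0.5856 0.1166 0.1673] [-1.42 -0.24  0.92] 0.0 [ 10. -22. 106.  -4.  66.  97.]
-0.00620966313492432 -1.4300884306751382
```

>>> {"method": "move_arm", "body": {"deltas": [{"tx":0.0009,"ty":0,"tz":0.0005,"wx":0,"wy":0,"wz":0,"grip":255},{"tx":0.0017,"ty":0,"tz":0.001,"wx":0,"wy":0,"wz":0,"grip":255}]}}

```text
time_s: 3.88
eef_pos: [0.5874, 0.1166, 0.1673]
tcp_rot: [[0.863, 0.057, 0.501], [0.049, -0.998, 0.029], [0.502, -0.0, -0.865]]
ft_force: [-4.2, -0.6, 1.7]
gripper_width: 0.0001
```

>>> {"method": "move_arm", "body": {"deltas": [{"tx":0.0009,"ty":0,"tz":0.0005,"wx":0,"wy":0,"wz":0,"grip":255}]}}

```text
time_s: 4.0
eef_pos: [0.5883, 0.1166, 0.1673]
tcp_rot: [[0.864, 0.057, 0.501], [0.049, -0.998, 0.029], [0.502, -0.0, -0.865]]
ft_force: [-3.3, -0.8, 1.3]
gripper_width: -0.0001
```

>>> {"method": "move_arm", "body": {"deltas": [{"tx":0.0009,"ty":0,"tz":0.0005,"wx":0,"wy":0,"wz":0,"grip":255}]}}

```text
time_s: 4.12
eef_pos: [0.5893, 0.1167, 0.1673]
tcp_rot: [[0.864, 0.057, 0.501], [0.049, -0.998, 0.029], [0.501, -0.0, -0.865]]
ft_force: [-3.9, -0.4, 1.7]
gripper_width: 0.0003
```

>>> {"method": "move_arm", "body": {"deltas": [{"tx":0.0009,"ty":0,"tz":0.0005,"wx":0,"wy":0,"wz":0,"grip":255}]}}

```text
time_s: 4.25
eef_pos: [0.5903, 0.1167, 0.1673]
tcp_rot: [[0.864, 0.057, 0.5], [0.049, -0.998, 0.029], [0.501, -0.0, -0.865]]
ft_force: [-4.4, -1.2, 1.6]
gripper_width: -0.0001
```

>>> {"method": "move_arm", "body": {"deltas": [{"tx":0.0009,"ty":0,"tz":0.0005,"wx":0,"wy":0,"wz":0,"grip":255}]}}

```text
time_s: 4.38
eef_pos: [0.5913, 0.1167, 0.1672]
tcp_rot: [[0.864, 0.057, 0.5], [0.049, -0.998, 0.029], [0.501, -0.0, -0.866]]
ft_force: [-9.7, -1.5, 4.0]
gripper_width: 0.0006
```

The force rose to about 10 N, so the door is on its firm stop and past the release point. Now I'll back off 100 mm.

>>> {"method": "move_arm", "body": {"deltas": [{"tx":-0.035,"ty":0,"tz":-0.02,"wx":0,"wy":0,"wz":0,"grip":255},{"tx":-0.07,"ty":0,"tz":-0.04,"wx":0,"wy":0,"wz":0,"grip":255},{"tx":-0.087,"ty":0,"tz":-0.05,"wx":0,"wy":0,"wz":0,"grip":255},{"tx":-0.087,"ty":0,"tz":-0.05,"wx":0,"wy":0,"wz":0,"grip":255},{"tx":-0.087,"ty":0,"tz":-0.05,"wx":0,"wy":0,"wz":0,"grip":255},{"tx":-0.087,"ty":0,"tz":-0.05,"wx":0,"wy":0,"wz":0,"grip":255},{"tx":-0.087,"ty":0,"tz":-0.05,"wx":0,"wy":0,"wz":0,"grip":255},{"tx":-0.087,"ty":0,"tz":-0.05,"wx":0,"wy":0,"wz":0,"grip":255},{"tx":-0.087,"ty":0,"tz":-0.05,"wx":0,"wy":0,"wz":0,"grip":255},{"tx":-0.087,"ty":0,"tz":-0.05,"wx":0,"wy":0,"wz":0,"grip":255},{"tx":-0.087,"ty":0,"tz":-0.05,"wx":0,"wy":0,"wz":0,"grip":255},{"tx":-0.087,"ty":0,"tz":-0.05,"wx":0,"wy":0,"wz":0,"grip":255}]}}

```text
time_s: 5.88
eef_pos: [0.4911, 0.111, 0.167]
tcp_rot: [[0.864, 0.057, 0.5], [0.049, -0.998, 0.029], [0.501, -0.0, -0.865]]
ft_force: [-0.4, 0.0, 0.1]
gripper_width: -0.0
```

```bash
python3 - <<'E'
from h import *
from station import camera
st()
im=camera('wrist')[:,:,::-1];im2=camera('top')[105:255,205:395,::-1];im3=camera('side')[140:290,215:405,::-1]
cv2.imwrite('pics/c_w.png',im);cv2.imwrite('pics/c_t.png',cv2.resize(im2,None,fx=4,fy=4,interpolation=2));cv2.imwrite('pics/c_s.png',cv2.resize(im3,None,fx=4,fy=4,interpolation=2))
E
```

```text
5.88 [0.4911 0.111  0.167 ] [-0.37  0.04  0.12] -0.0 [ 12. -39. 117.  -4.  71.  99.]
```

View pics/c_w.png

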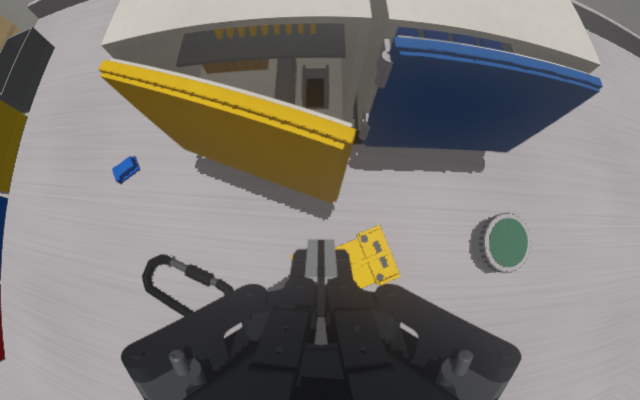

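View pics/c_t.png

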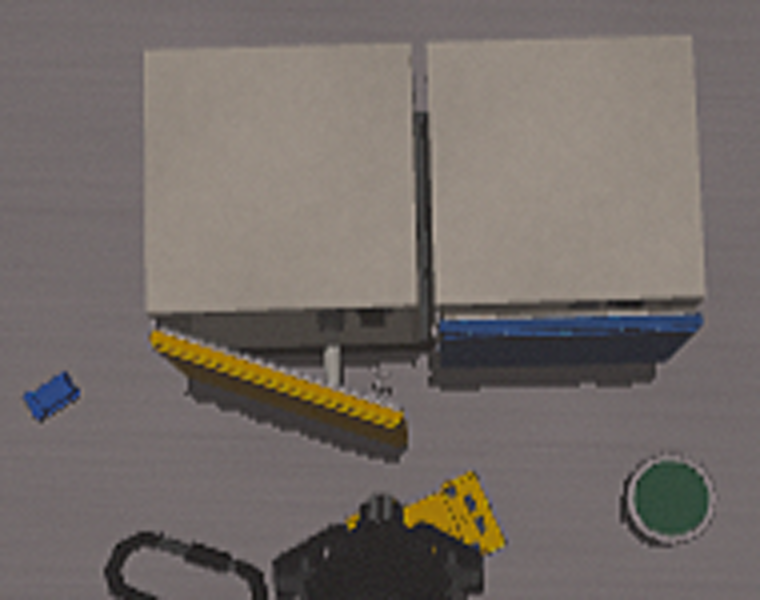

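View pics/c_s.png

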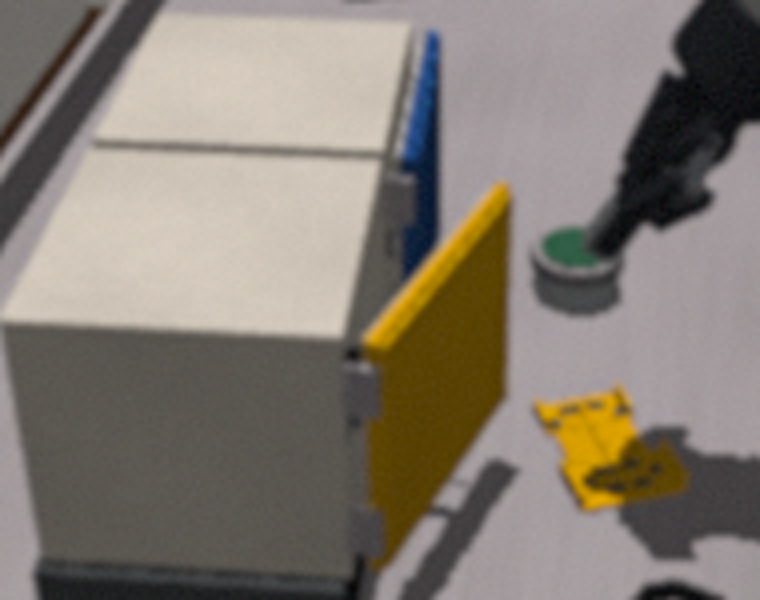

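The door sprang ajar to about 0.34 rad, with its free edge near (400,425) in the top crop. The blue door is still shut. Next I'll raise the tool, turn it vertical and enter behind the free edge.

```bash
cat >> h.py <<'E'
def pt(th,r=.137,s=.03,z=.155):
    d=-np.sin(th)*N-np.cos(th)*L; n=np.cos(th)*N-np.sin(th)*L
    p=H+r*d+s*n; p[2]=z; return p
E
python3 - <<'E'
from h import *
R=Rt(3.23,0);e=pt(.34);print(e)
print(delta([.50,.111,.27],R));print(delta([e[0],e[1],.27],R))
E
```

```text
[0.58128354 0.11769839 0.155     ]
(array([ 0.0593,  0.0005, -0.0847]), array([ -0. , -30.1,   0. ]))
(array([ 0.1299, -0.0015, -0.0439]), array([ -0. , -30.1,   0. ]))
```

>>> {"method": "move_arm", "body": {"deltas": [{"tx":0.02,"ty":0,"tz":-0.05,"wx":0,"wy":-6,"wz":0,"grip":255},{"tx":0.05,"ty":0,"tz":-0.085,"wx":0,"wy":-16,"wz":0,"grip":255},{"tx":0.06,"ty":0,"tz":-0.085,"wx":0,"wy":-26,"wz":0,"grip":255},{"tx":0.06,"ty":0,"tz":-0.085,"wx":0,"wy":-30,"wz":0,"grip":255},{"tx":0.1,"ty":-0.001,"tz":-0.063,"wx":0,"wy":-30,"wz":0,"grip":255},{"tx":0.13,"ty":-0.0015,"tz":-0.044,"wx":0,"wy":-30,"wz":0,"grip":255},{"tx":0.13,"ty":-0.0015,"tz":-0.044,"wx":0,"wy":-30,"wz":0,"grip":255},{"tx":0.13,"ty":-0.0015,"tz":-0.044,"wx":0,"wy":-30,"wz":0,"grip":255}]}}

```text
time_s: 7.02
eef_pos: [0.5809, 0.1177, 0.2701]
tcp_rot: [[0.998, 0.057, 0.0], [0.057, -0.998, 0.0], [0.0, -0.0, -1.0]]
ft_force: [0.2, 0.2, 0.4]
gripper_width: 0.0002
```

```bash
python3 - <<'E'
from h import *
from station import camera
st()
R=Rt(3.23,0);e=pt(.34);print(delta([e[0],e[1],.155],R))
im=camera('wrist')[:,:,::-1];im2=camera('top')[105:255,205:395,::-1]
cv2.imwrite('pics/d_w.png',im);cv2.imwrite('pics/d_t.png',cv2.resize(im2,None,fx=4,fy=4,interpolation=2))
E
```

```text
7.03 [0.5809 0.1177 0.2701] [0.22 0.18 0.45] 0.0002 [  8.   5.  67.   0. 108.  95.]
(array([0.0004, 0.    , 0.1151]), array([-0. , -0. ,  0.1]))
```

View pics/d_w.png

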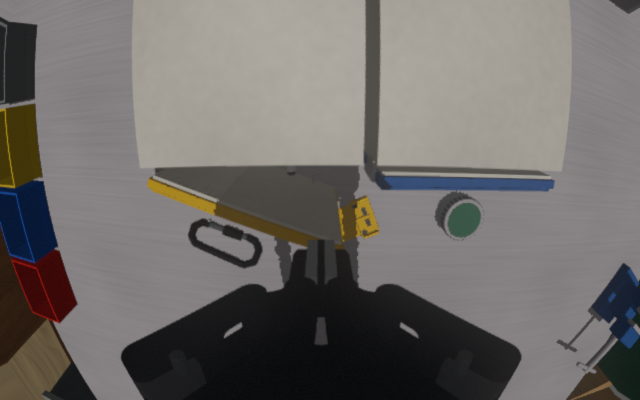

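View pics/d_t.png

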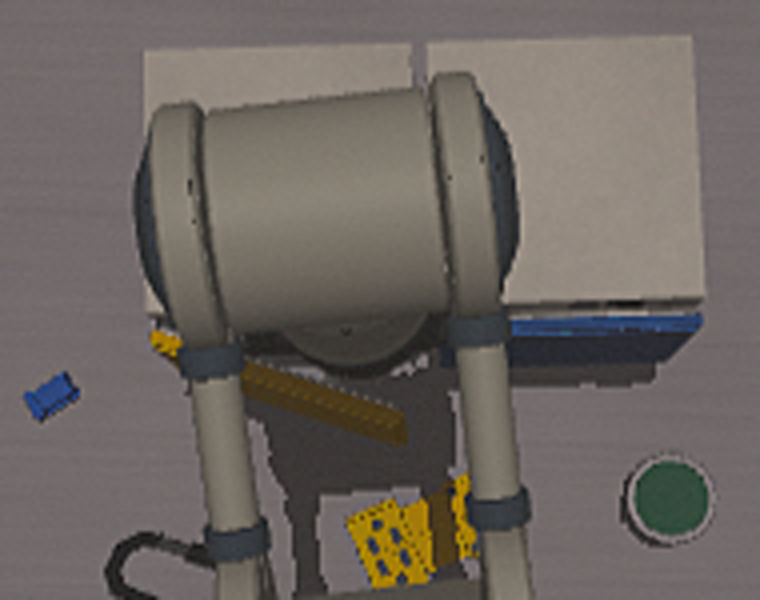

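```bash
python3 - <<'E'
from h import *
for th in(.30,.32,.34,.36,.38):
    q=[]
    for s in(.007,-.007):
        p=pt(th,.166,s,.201);q.append(((proj('top',p)[0]-[205,105]+.5)*4-.5).round(0))
    print(th,q)
E
```

```text
0.3 [array([410., 395.]), array([404., 417.])]
0.32 [array([409., 400.]), array([402., 422.])]
0.34 [array([407., 405.]), array([400., 427.])]
0.36 [array([406., 410.]), array([398., 432.])]
0.38 [array([404., 415.]), array([396., 437.])]
```

The door angle is confirmed at 0.34 rad. Descending behind the door.

>>> {"method": "move_arm", "body": {"deltas": [{"tx":0,"ty":0,"tz":0.03,"wx":0,"wy":0,"wz":0,"grip":255},{"tx":0,"ty":0,"tz":0.055,"wx":0,"wy":0,"wz":0,"grip":255},{"tx":0,"ty":0,"tz":0.07,"wx":0,"wy":0,"wz":0,"grip":255},{"tx":0,"ty":0,"tz":0.08,"wx":0,"wy":0,"wz":0,"grip":255}]}}

```text
time_s: 7.62
eef_pos: [0.5804, 0.1178, 0.1912]
tcp_rot: [[0.998, 0.058, 0.003], [0.058, -0.998, 0.0], [0.003, -0.0, -1.0]]
ft_force: [0.3, -0.6, 0.6]
gripper_width: 0.0006
```

>>> {"method": "move_arm", "body": {"deltas": [{"tx":0,"ty":0,"tz":0.015,"wx":0,"wy":0,"wz":0,"grip":255},{"tx":0,"ty":0,"tz":0.03,"wx":0,"wy":0,"wz":0,"grip":255},{"tx":0,"ty":0,"tz":0.035,"wx":0,"wy":0,"wz":0,"grip":255},{"tx":0,"ty":0,"tz":0.035,"wx":0,"wy":0,"wz":0,"grip":255}]}}

```text
time_s: 8.12
eef_pos: [0.5804, 0.1178, 0.1557]
tcp_rot: [[0.998, 0.058, 0.002], [0.058, -0.998, 0.0], [0.002, -0.0, -1.0]]
ft_force: [0.4, -0.5, 0.9]
gripper_width: 0.0001
```

```bash
python3 - <<'E'
from h import *
from station import camera
st()
R=Rt(3.23,0)
for th,s in((.34,.02),(.45,.02),(.6,.02),(.75,.02),(.9,.02),(1.05,.02),(1.2,.02),(1.35,.02),(1.5,.02),(1.57,.02)):print(th,delta(pt(th,.137,s),R)[0])
im=camera('wrist')[:,:,::-1]
cv2.imwrite('pics/e_w.png',im)
im3=camera('side')[100:250,215:405,::-1];cv2.imwrite('pics/e_s.png',cv2.resize(im3,None,fx=4,fy=4,interpolation=2))
E
```

```text
8.12 [0.5804 0.1178 0.1557] [ 0.35 -0.48  0.93] 0.0001 [ 8.  4. 80. -0. 96. 95.]
0.34 [-0.0085 -0.0032  0.0007]
0.45 [-0.0233 -0.007   0.0006]
0.6 [-0.0425 -0.0147  0.0006]
0.75 [-0.0604 -0.0252  0.0006]
0.9 [-0.0765 -0.0383  0.0005]
1.05 [-0.0905 -0.0536  0.0005]
1.2 [-0.102  -0.0709  0.0005]
1.35 [-0.1109 -0.0897  0.0005]
1.5 [-0.1168 -0.1095  0.0005]
1.57 [-0.1185 -0.1191  0.0005]
```

View pics/e_w.png

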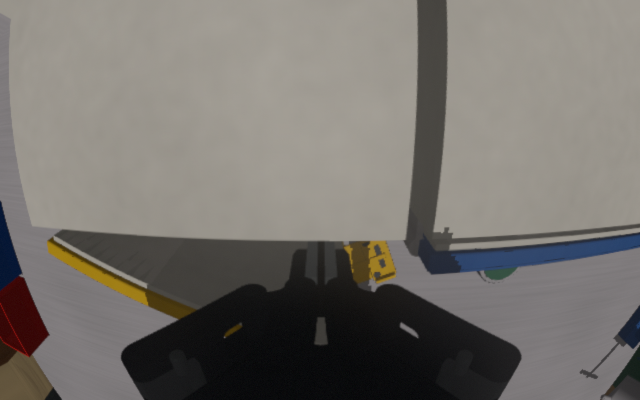

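View pics/e_s.png

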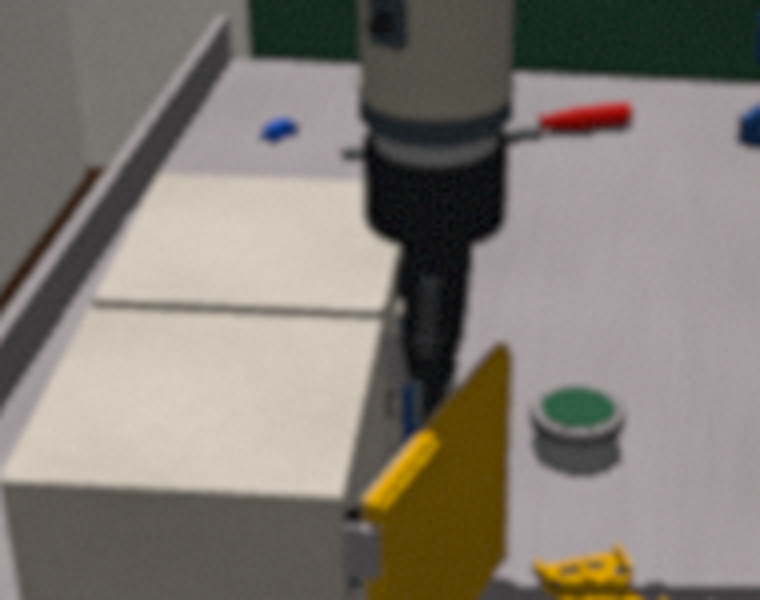

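The fingertips are behind the yellow door, with no contact force. I'll sweep it open slowly along the arc.

>>> {"method": "move_arm", "body": {"deltas": [{"tx":-0.0085,"ty":-0.003,"tz":0,"wx":0,"wy":0,"wz":0,"grip":255},{"tx":-0.016,"ty":-0.005,"tz":0,"wx":0,"wy":0,"wz":0,"grip":255},{"tx":-0.023,"ty":-0.007,"tz":0,"wx":0,"wy":0,"wz":0,"grip":255},{"tx":-0.033,"ty":-0.011,"tz":0,"wx":0,"wy":0,"wz":0,"grip":255},{"tx":-0.0425,"ty":-0.0147,"tz":0,"wx":0,"wy":0,"wz":0,"grip":255}]}}

```text
time_s: 8.85
eef_pos: [0.5368, 0.1304, 0.1568]
tcp_rot: [[0.998, 0.058, 0.004], [0.058, -0.998, 0.001], [0.004, -0.0, -1.0]]
ft_force: [-0.5, -0.2, 0.7]
gripper_width: -0.0002
```

```bash
python3 - <<'E'
from h import *
from station import camera
st()
R=Rt(3.23,0)
for th in(.6,.68,.75,.83,.9,.98,1.05,1.13,1.2,1.28,1.35,1.43,1.5,1.57):print(th,delta(pt(th,.137,.02),R)[0])
im=camera('wrist')[:,:,::-1]
cv2.imwrite('pics/f_w.png',im)
E
```

```text
8.85 [0.5368 0.1304 0.1568] [-0.53 -0.19  0.74] -0.0002 [10. -2. 86. -0. 96. 97.]
0.6 [0.0003 0.0003 0.0018]
0.68 [-0.0095 -0.0049  0.0017]
0.75 [-0.0176 -0.0102  0.0017]
0.83 [-0.0265 -0.0168  0.0016]
0.9 [-0.0337 -0.0232  0.0016]
0.98 [-0.0415 -0.0311  0.0016]
1.05 [-0.0477 -0.0386  0.0016]
1.13 [-0.0542 -0.0475  0.0015]
1.2 [-0.0593 -0.0558  0.0015]
1.28 [-0.0643 -0.0657  0.0015]
1.35 [-0.0681 -0.0746  0.0015]
1.43 [-0.0716 -0.0851  0.0015]
1.5 [-0.074  -0.0945  0.0015]
1.57 [-0.0757 -0.104   0.0015]
```

View pics/f_w.png

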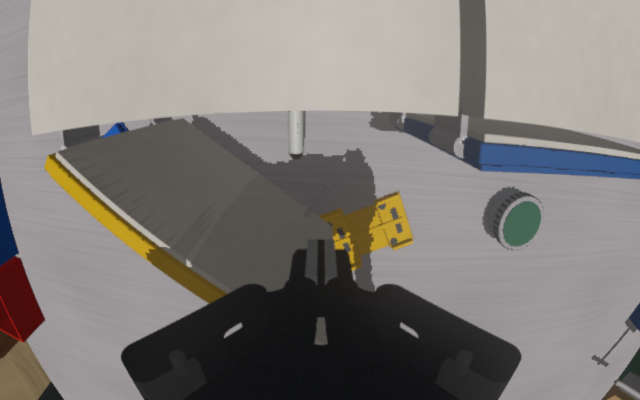

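The door is following, opened to about 0.6 rad with low force. I'll continue the sweep.

>>> {"method": "move_arm", "body": {"deltas": [{"tx":-0.0095,"ty":-0.005,"tz":0.001,"wx":0,"wy":0,"wz":0,"grip":255},{"tx":-0.0176,"ty":-0.01,"tz":0.001,"wx":0,"wy":0,"wz":0,"grip":255},{"tx":-0.0265,"ty":-0.017,"tz":0.001,"wx":0,"wy":0,"wz":0,"grip":255},{"tx":-0.034,"ty":-0.023,"tz":0.001,"wx":0,"wy":0,"wz":0,"grip":255},{"tx":-0.0415,"ty":-0.031,"tz":0.001,"wx":0,"wy":0,"wz":0,"grip":255},{"tx":-0.048,"ty":-0.0386,"tz":0.001,"wx":0,"wy":0,"wz":0,"grip":255},{"tx":-0.054,"ty":-0.0475,"tz":0.001,"wx":0,"wy":0,"wz":0,"grip":255},{"tx":-0.059,"ty":-0.056,"tz":0.001,"wx":0,"wy":0,"wz":0,"grip":255},{"tx":-0.0643,"ty":-0.0657,"tz":0.001,"wx":0,"wy":0,"wz":0,"grip":255},{"tx":-0.068,"ty":-0.0746,"tz":0.001,"wx":0,"wy":0,"wz":0,"grip":255},{"tx":-0.0716,"ty":-0.085,"tz":0.001,"wx":0,"wy":0,"wz":0,"grip":255},{"tx":-0.073,"ty":-0.09,"tz":0.001,"wx":0,"wy":0,"wz":0,"grip":255}]}}

```text
time_s: 10.4
eef_pos: [0.4577, 0.217, 0.1562]
tcp_rot: [[0.998, 0.059, 0.004], [0.059, -0.998, 0.001], [0.004, -0.001, -1.0]]
ft_force: [0.7, -0.5, 6.0]
gripper_width: -0.0004
```

```bash
python3 - <<'E'
from h import *
from station import camera
st()
R=Rt(3.23,0)
for th in(1.43,1.5,1.57):print(th,delta(pt(th,.137,.02),R)[0])
for n in('wrist','top','side'):cv2.imwrite(f'pics/g_{n}.png',camera(n)[:,:,::-1])
E
```

```text
10.4 [0.4577 0.217  0.1562] [ 0.68 -0.53  6.05] -0.0004 [ 22. -10.  93.  -0.  97. 108.]
1.43 [0.0024 0.006  0.0012]
1.5 [-0.     -0.0034  0.0012]
1.57 [-0.0017 -0.0129  0.0012]
```

View pics/g_wrist.png

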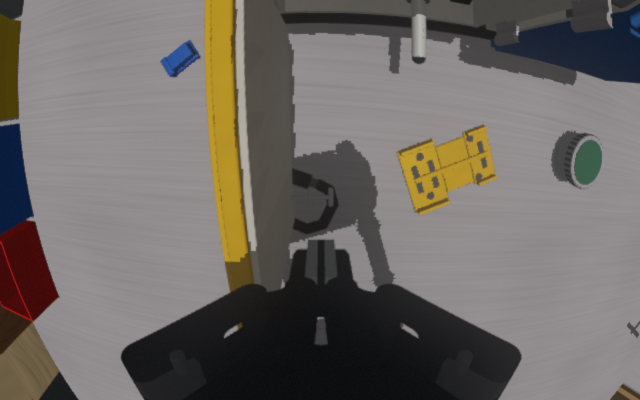

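View pics/g_top.png

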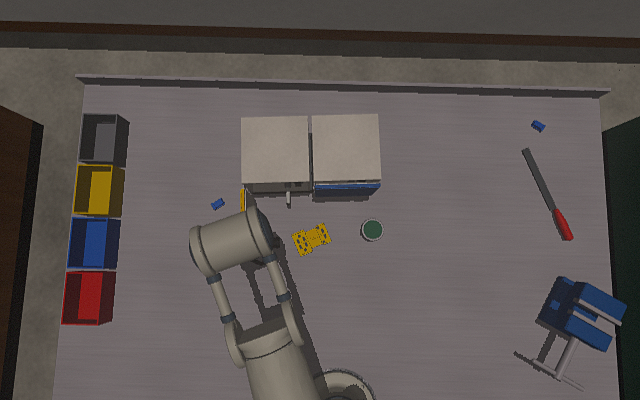

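View pics/g_side.png

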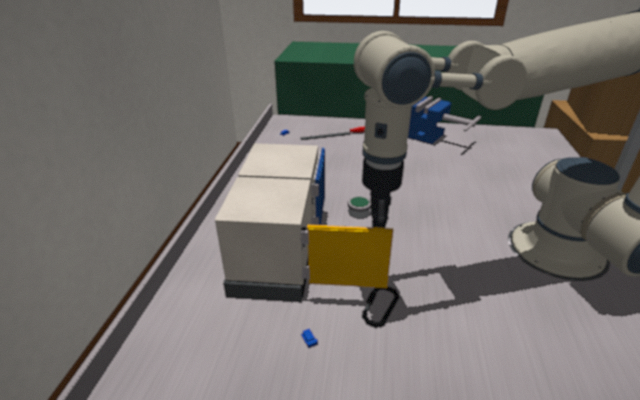

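>>> {"method": "move_arm", "body": {"deltas": [{"tx":0,"ty":0,"tz":-0.006,"wx":0,"wy":0,"wz":0,"grip":255},{"tx":0,"ty":0,"tz":-0.01,"wx":0,"wy":0,"wz":0,"grip":255}]}}

```text
time_s: 10.8
eef_pos: [0.4568, 0.2169, 0.1658]
tcp_rot: [[0.998, 0.059, 0.002], [0.059, -0.998, 0.0], [0.002, -0.0, -1.0]]
ft_force: [0.1, -0.0, 0.7]
gripper_width: -0.0
```

```bash
python3 - <<'E'
from h import *
from station import camera
st()
im=camera('side')[200:320,280:420,::-1];cv2.imwrite('pics/h_s.png',cv2.resize(im,None,fx=5,fy=5,interpolation=2))
for th in(1.35,1.4,1.45,1.5,1.55,1.6):
    print(th,[((proj('side',pt(th,r,s,z))[0]-[280,200]+.5)*5-.5).round(0) for r,s,z in((.166,-.007,.201),(.166,.007,.201),(.166,-.007,.049),(0,-.007,.201))])
E
```

```text
10.8 [0.4568 0.2169 0.1658] [ 0.12 -0.    0.69] -0.0 [ 22. -10.  92.  -0.  98. 108.]
1.35 [array([564., 104.]), array([554.,  84.]), array([533., 389.]), array([145., 139.])]
1.4 [array([568., 117.]), array([560.,  96.]), array([537., 402.]), array([144., 139.])]
1.45 [array([572., 130.]), array([565., 108.]), array([539., 416.]), array([143., 139.])]
1.5 [array([574., 142.]), array([570., 121.]), array([541., 430.]), array([142., 139.])]
1.55 [array([576., 156.]), array([573., 134.]), array([542., 444.]), array([141., 139.])]
1.6 [array([576., 169.]), array([575., 147.]), array([542., 459.]), array([140., 139.])]
```

View pics/h_s.png

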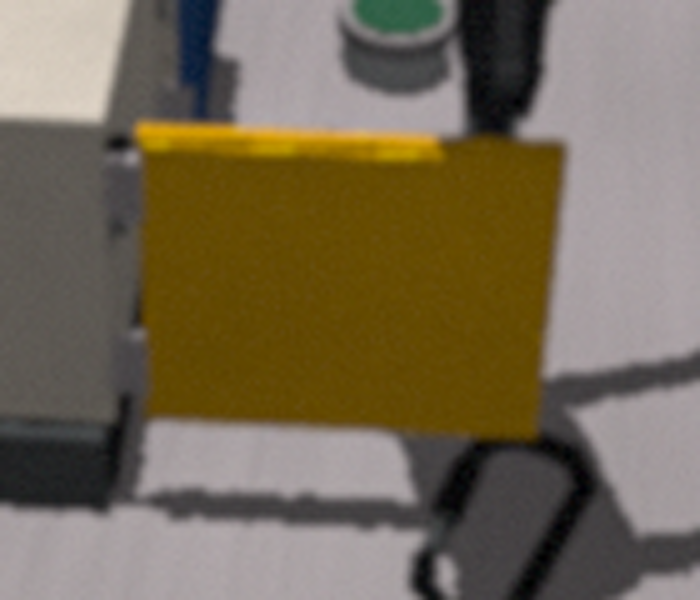

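The door stands at about 1.53–1.55 rad (lower free corner at (540,440) in the crop), about square to the cupboard. I'll back away from it to the side, then go up.

>>> {"method": "move_arm", "body": {"deltas": [{"tx":0,"ty":0.02,"tz":0,"wx":0,"wy":0,"wz":0,"grip":255},{"tx":0,"ty":0.05,"tz":0,"wx":0,"wy":0,"wz":0,"grip":255},{"tx":0,"ty":0.07,"tz":-0.04,"wx":0,"wy":0,"wz":0,"grip":255},{"tx":0,"ty":0.1,"tz":-0.1,"wx":0,"wy":0,"wz":0,"grip":255},{"tx":0,"ty":0.15,"tz":-0.14,"wx":0,"wy":0,"wz":0,"grip":255},{"tx":0,"ty":0.21,"tz":-0.14,"wx":0,"wy":0,"wz":0,"grip":255},{"tx":0,"ty":0.27,"tz":-0.14,"wx":0,"wy":0,"wz":0,"grip":255},{"tx":0,"ty":0.33,"tz":-0.14,"wx":0,"wy":0,"wz":0,"grip":255},{"tx":0,"ty":0.37,"tz":-0.14,"wx":0,"wy":0,"wz":0,"grip":255},{"tx":0,"ty":0.37,"tz":-0.14,"wx":0,"wy":0,"wz":0,"grip":255},{"tx":0,"ty":0.37,"tz":-0.14,"wx":0,"wy":0,"wz":0,"grip":255}]}}

```text
time_s: 12.22
eef_pos: [0.4785, -0.1521, 0.3061]
tcp_rot: [[0.998, 0.059, 0.002], [0.059, -0.998, 0.002], [0.003, -0.001, -1.0]]
ft_force: [-0.4, 0.3, -1.1]
gripper_width: -0.0002
```

```bash
python3 - <<'E'
from h import *
from station import camera
st()
t=camera('top')[:,:,::-1]
cv2.imwrite('pics/i_t.png',cv2.resize(t[105:255,205:395],None,fx=4,fy=4,interpolation=2))
im=camera('side')[:,:,::-1];cv2.imwrite('pics/i_s.png',im)
for th in(1.45,1.5,1.55,1.6):
    print(th,[((proj('top',pt(th,r,s,z))[0]-[205,105]+.5)*4-.5).round(0) for r,s,z in((.166,-.007,.201),(.166,.007,.201),(0,-.007,.201))])
E
```

```text
12.22 [ 0.4785 -0.1521  0.3061] [-0.41  0.3  -1.15] -0.0002 [-22.  -8.  76.   0. 112.  65.]
1.45 [array([174., 602.]), array([197., 599.]), array([140., 337.])]
1.5 [array([161., 604.]), array([184., 601.]), array([140., 337.])]
1.55 [array([147., 604.]), array([170., 603.]), array([140., 336.])]
1.6 [array([134., 604.]), array([156., 604.]), array([140., 336.])]
```

View pics/i_t.png

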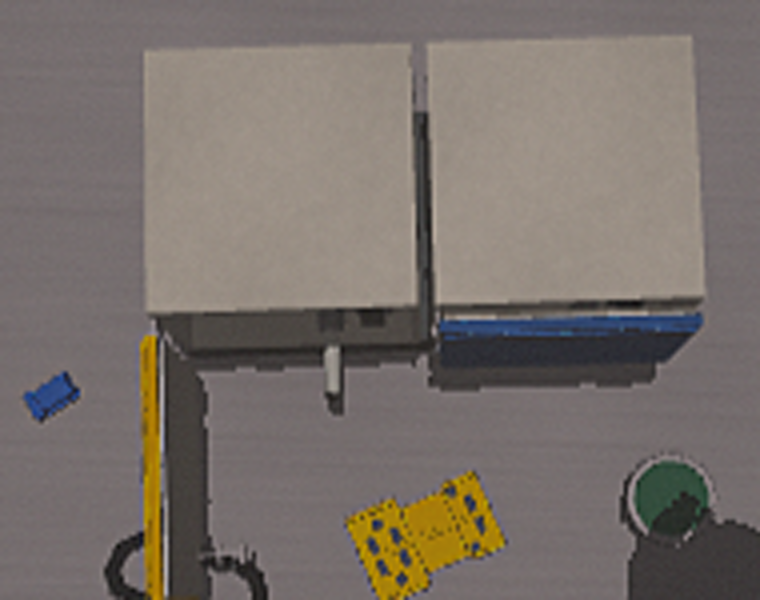

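View pics/i_s.png

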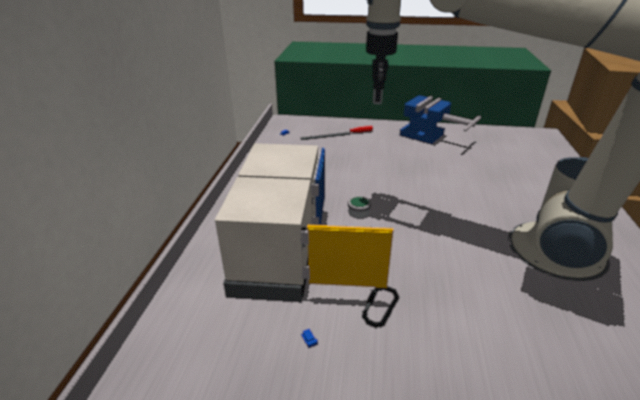

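The door is at about 1.55 rad, the blue door is shut, the bench items haven't moved, and the arm is clear and still. Handing in.

```bash
python3 -c "from station import job_done; print(job_done())"
```

```text
the job is handed in; nothing more can be done
None
```

The yellow cupboard is open: its door stands at about 1.55 rad, close to square. I handed the job in at about 12.3 s.

- **Press:** With the fingers shut, I pressed near the free edge until the force rose from about 4 N to about 10 N at the firm stop. I then backed off 100 mm, and the door sprang ajar by itself to about 0.34 rad.
- **Opening:** I lowered the fingertips behind the free edge and swept the door open along its arc. Nothing was pinched.
- **Last checks:** The top and side pictures show the blue door shut and the tin, carabiner, plate and clip where they were. The arm is well clear, with only sensor noise on the wrist force.

**Checks that disagreed:** Near the end of the sweep I read about 6 N upward, probably the finger linkage touching the door's upper edge. I raised the tool 10 mm, which cleared it, before backing away. My final angle estimates also differ slightly: about 1.53 rad from the side camera's lower corner and about 1.55 rad from the top camera.

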